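# Stand the reagent bottles in their spill dishes

## Task

Stand each of the four bottles with a coloured cap or collar on the near worktop upright in the middle of its own spill dish, on the dish's floor: the red-capped bottle in the red dish, the large blue-capped bottle in the larger blue dish, the small clear bottle with the blue collar in the smaller blue dish, and the amber bottle with the black cap in the black dish. Let no bottle fall over, leave the white beaker and the open clear bottle without a collar where they stand, and let go of everything at the end.

Things in the scene. Friction and masses are not known exactly. Their poses are not given: they have to be found in the camera images.
- red_bottle: White sample bottle with a red screw cap, 71 mm diameter, 108 mm tall, about 0.09 kg. The cap (36 mm diameter) spans 87 to 108 mm above the underside and is the place to grip; below it the shoulder widens. Origin at the centre of the underside, z up to the cap. Cap fixed on; round, so yaw is of no account.
- blue_bottle: Large white bottle with a blue screw cap, 82 mm diameter, 125 mm tall, about 0.28 kg. The cap (62 mm diameter) spans 101 to 125 mm above the underside and is the place to grip; below it the shoulder widens. Origin at the centre of the underside, z up to the cap. Cap fixed on.
- collar_bottle: Small clear glass bottle with a blue pouring collar round its mouth, 55 mm diameter, 110 mm tall, about 0.2 kg. The neck and collar (about 44 mm across) span 70 to 110 mm above the underside and are the place to grip. Origin at the centre of the underside, z up.
- amber_bottle: Amber (brown) glass reagent bottle with a blank white label and a black screw cap, 60 mm diameter, 128 mm tall, about 0.18 kg. The cap (40 mm diameter) spans 102 to 128 mm above the underside and is the place to grip; below it are a narrower neck and then the shoulder. Origin at the centre of the underside, z up to the cap. Cap fixed on.
- red_dish: Red round spill dish, 113 mm across its rim and 14 mm high; flat floor 4 mm thick, about 95 mm across inside, some 12 mm of play all round for the bottle with the red cap. Loose, 0.25 kg. Origin at the centre of its underside, z up. Off the 2 mm bench mat it stands 2 mm lower; on the mat edge, slightly aslant.
- blue_dish_large: The larger blue round spill dish, 125 mm across its rim and 14 mm high; flat floor 4 mm thick, about 107 mm across inside, some 12 mm of play all round for the large bottle with the blue cap. Loose, 0.25 kg. Origin at the centre of its underside, z up. Off the 2 mm bench mat it stands 2 mm lower; on the mat edge, slightly aslant.
- blue_dish_small: The smaller blue round spill dish, 97 mm across its rim and 14 mm high; flat floor 4 mm thick, about 79 mm across inside, some 12 mm of play all round for the small clear bottle with the blue collar. Loose, 0.25 kg. Origin at the centre of its underside, z up. Off the 2 mm bench mat it stands 2 mm lower; on the mat edge, slightly aslant.
- black_dish: Black round spill dish, 102 mm across its rim and 14 mm high; flat floor 4 mm thick, about 84 mm across inside, some 12 mm of play all round for the amber bottle. Loose, 0.25 kg. Origin at the centre of its underside, z up. Off the 2 mm bench mat it stands 2 mm lower; on the mat edge, slightly aslant.
- beaker: White plastic beaker, about 62 mm across and 72 mm tall, empty, standing in the front row among the dishes; to be left alone. Origin near the centre of its underside.
- open_bottle: Clear glass bottle, open, without any coloured collar, 60 mm diameter and 122 mm tall, standing behind the row of bottles; to be left alone. Origin at the centre of its underside.
There are look-alikes about, which are no part of the job. What is shaped like the blue_dish_small but yellow is not meant.

How it is judged:
By the outcome, as a careful person would: the job done as asked, in the order asked, and still so for the second after the job is handed in, with the robot touching nothing.
It also fails if it takes over 122 s, if anything falls off the work surface, if the arm or the gripper's body presses on something with over 40 N, if the wrist force passes 120 N, or if a joint passes its speed limit or range.

## Robot

A 7-joint arm with a two-finger parallel gripper is mounted at the origin on a cart in front of the work surface, level with it; the furniture and walls round the work are solid. World frame = base frame: x ahead of the robot, y to its left, z up, the work surface at z = 0. Lengths are in m, angles in rad, forces in N, time in s.
With the tool pointing down it reaches from about 0.425 to 0.825 m from the base axis. Payload 3.6 kg.
Tool frame: the origin (TCP) lies at the very end of the fingers, on their centre line; the grasp point (between the pads) lies 19 mm behind it (r.pinch_z is the distance from the TCP to the grasp point, in m); z points along the fingers, y is the line along which they close (so a half turn about z gives the same grasp; the last joint's range is limited). The gripper opens to 85 mm and grips with 20 to 120 N. Pads are 22 mm wide; open, the fingers measure 114 mm over their backs; the gripper's body (76 mm by 85 mm) begins 54 mm behind the grasp point. The pads swing forward as they close: fully open they stand 13 mm farther back than shut.
Start: joints at [1.179, 0.615, -0.013, 1.423, 0.008, 1.103, -0.04], TCP at [0.232, -0.607, 0.231] pointing down, gripper open.
Joint ranges: [-3.12, 3.12], [-0.3, 2.06], [-1.34, 1.32], [0.26, 2.42], [-1.36, 4.5], [0.01, 1.98], [-2.84, 2.84]. Speed limits (rad/s): [2.79, 2.79, 3.14, 3.14, 3.14, 3.14, 3.14].

## Interface

Orientations are given as a unit quaternion [w, x, y, z].
In Python, from bench import monitor, read_camera, job, look_for, mark_of, r gives the robot as it stands. The module is installed in compiled form; this text tells all that it offers.
- The arm moves only by the tool arm_command, never from a script. Its argument "steps" is a list of rows, each a list of 7 numbers: the opening, from -1 (shut) to 1 (fully open), then the shift along the tool's x, y, z in cm, then the turn, a rotation vector about the tool's x, y, z in rad. A call has 1 to 20 rows; each row shifts and turns the commanded pose from where the row before left it, along the tool's axes as they then stand; what a row does not reach is not made up. A row lasts 1/12 s, in which the tool goes at most 41.7 mm and 7.16 degrees, less where a joint would pass 70% of its speed; a pose out of reach is approached as far as the arm can. A call is refused whole if a number of a shift passes 4.17 or a number of a turn 0.125, either way. A call with a gripper value outside its range is refused whole. The fingers move at their own pace and stop on an object; the grip force is fixed at half the most. Time passes only in rows, so rows that do not move let the fingers close. It gives the time, the measured TCP pose, the force, the opening and the grip force at its end, in the units of the state.
- monitor.read_state(): the state, without advancing time (a new reading comes with each control period).
- read_camera(name): name is "scene" or "top" or "wrist"; returns a dict with "pixels" (420x560x3 uint8, blue, green, red), "depth" (420x560 float32, m along the optical axis (not along the pixel's ray), 0 where there is no reading), "K" (3x3 intrinsics, pixels), "xyz" and "rotation" of the camera in the world. Camera axes: x right, y down, z forward; pixel columns grow to the right and rows downward; lengths in m; the calibration is good to about 2 mm. A picture is of the moment at which its call begins.
- job.job_done(): hands the job in; it is judged then, once.
Trained networks look in the newest picture that a camera, given by its name, has taken for a name from the list of things; names that differ only in an ending like _2 or _b are one class to them, and where a whole thing is asked for, a point or a joint stands for the part that bears it (a point fixed in the world has none). Each returns a list of dicts, best first, with "p" (0 to 1); they miss things now and then, are a little off and sometimes report something else, mostly with a low value. They report only what shows in the picture. A call takes as long as a camera call. They do not tell look-alikes from the thing itself.
- look_for(camera, target): "rect" ([left, top, width, height] in pixels, round what is visible of it).
- mark_of(camera, target): "xy" ([column, row] in pixels: a listed point, or the origin of a listed thing).
The state is a dict: "time_s": time; "joint_pos": joint angles; "joint_velocities": joint speeds; "joint_torque": joint torques, N m; "ee_pos": TCP position; "tool_rot": TCP orientation; "wrist_force": force on the tool from outside, world axes, zero at the start; "ft_torque": the same for the moment, N m; "finger_gap": finger opening in m; "grip_force": force on a finger pad.
Only numpy, scipy, OpenCV 4.12 (cv2) and the standard library are available. Lean on these libraries where they do the work, as an engineer would, in place of code of your own. Each camera call takes 0.05 s, during which the arm holds its last target. There are 200 camera calls.

## Working session

There is one attempt and no reset: what is moved stays moved. The work goes in short steps, Python scripts to look and compute and a tool call to move; the robot and the scene stay as the last step left them, time stands still between calls to the robot, and variables do not carry over. Pictures are saved under pics/ and viewed, at most 14 in all, crops included, and the job is handed in when it is done.

Besides the shell and the picture viewer there is one more tool, called after "Request:" as name([rows], argument=value, ...), one row to a line, values as JSON. arm_command: Moves the arm, as the interface text tells. Its arguments: {"type":"object","properties":{"steps":{"type":"array"}},"required":["steps"]}

```bash
mkdir -p pics; cat > h.py <<'E'
import cv2, numpy as np
from bench import monitor, read_camera, job, look_for, mark_of, r
def cloud(c):
    d=c["depth"].astype(float);h,w=d.shape;u,v=np.meshgrid(np.arange(w),np.arange(h))
    p=np.stack([u,v,np.ones_like(u)],-1)@np.linalg.inv(np.array(c["K"])).T*d[...,None]
    return p@rot(c).T+np.array(c["xyz"])
def rot(c):
    R=np.array(c["rotation"],float)
    if R.size==9: return R.reshape(3,3)
    from scipy.spatial.transform import Rotation as Q
    return Q.from_quat(R[[1,2,3,0]]).as_matrix()
E
python3 - <<'E'
from h import *
s=monitor.read_state();print({k:s[k] for k in("time_s","ee_pos","tool_rot","finger_gap")},r.pinch_z)
for n in("scene","top"):
    c=read_camera(n);cv2.imwrite(f"pics/{n}0.png",c["pixels"]);np.savez(f"{n}0.npz",**c)
    print(n,c["xyz"],np.round(rot(c),3).tolist())
    P=cloud(c)
    for t in "red_bottle blue_bottle collar_bottle amber_bottle red_dish blue_dish_large blue_dish_small black_dish beaker open_bottle".split():
        for q in look_for(n,t)[:3]:
            x,y,w,h=q["rect"];print(t,round(q["p"],2),np.round([x,y,w,h]).tolist(),np.round(P[int(y+h/2),int(x+w/2)],3))
E
```

```text
{'time_s': 0.0, 'ee_pos': array([ 0.23164668, -0.6064988 ,  0.23013213]), 'tool_rot': array([-1.26490107e-03,  9.83402656e-01,  1.81431972e-01, -2.34445687e-04]), 'finger_gap': 0.08544490140383151} 0.0187
scene [ 2.06296587 -0.50462422  1.29621891] [[0.422, 0.547, -0.723], [0.906, -0.274, 0.322], [-0.022, -0.791, -0.611]]
red_bottle 0.89 [298.0, 185.0, 12.0, 27.0] [0.591 0.244 0.076]
red_bottle 0.3 [309.0, 179.0, 18.0, 12.0] [0.446 0.385 0.009]
blue_bottle 0.82 [253.0, 194.0, 24.0, 33.0] [0.614 0.066 0.092]
collar_bottle 0.63 [246.0, 222.0, 17.0, 29.0] [ 0.71  -0.013  0.066]
collar_bottle 0.55 [170.0, 227.0, 17.0, 31.0] [ 0.609 -0.276  0.06 ]
collar_bottle 0.37 [308.0, 178.0, 19.0, 18.0] [0.455 0.381 0.005]
amber_bottle 0.64 [217.0, 211.0, 15.0, 32.0] [ 0.632 -0.103  0.089]
red_dish 0.46 [218.0, 203.0, 29.0, 18.0] [ 0.455 -0.013  0.005]
blue_dish_large 0.81 [177.0, 211.0, 32.0, 22.0] [ 2.063 -0.505  1.296]
blue_dish_small 0.48 [307.0, 179.0, 22.0, 16.0] [0.458 0.384 0.005]
black_dish 0.62 [271.0, 193.0, 12.0, 15.0] [ 0.462  0.186 -0.001]
beaker 0.84 [132.0, 221.0, 16.0, 21.0] [ 0.484
[... 489 characters left out ...]
1.0, 17.0] [ 0.571 -0.273  0.099]
amber_bottle 0.7 [408.0, 220.0, 18.0, 13.0] [ 0.453 -0.398 -0.007]
amber_bottle 0.69 [326.0, 181.0, 20.0, 14.0] [ 0.585 -0.074  0.103]
red_dish 0.66 [301.0, 211.0, 32.0, 30.0] [ 0.452 -0.012  0.012]
blue_dish_large 0.63 [343.0, 212.0, 33.0, 33.0] [ 0.445 -0.178  0.007]
blue_dish_small 0.7 [110.0, 210.0, 26.0, 29.0] [ 0.461  0.717 -0.002]
blue_dish_small 0.56 [202.0, 214.0, 25.0, 24.0] [0.453 0.372 0.005]
blue_dish_small 0.5 [257.0, 212.0, 26.0, 26.0] [0.457 0.161 0.004]
black_dish 0.96 [260.0, 211.0, 21.0, 28.0] [0.457 0.161 0.004]
beaker 0.55 [407.0, 218.0, 20.0, 16.0] [ 0.453 -0.391  0.002]
open_bottle 0.54 [309.0, 157.0, 17.0, 18.0] [ 0.664 -0.008  0.114]
```

```bash
python3 - <<'E'
import cv2
t=cv2.imread("pics/top0.png")[140:265,90:450];cv2.imwrite("pics/top0c.png",cv2.resize(t,None,fx=2.2,fy=2.2,interpolation=cv2.INTER_CUBIC))
t=cv2.imread("pics/scene0.png")[150:280,100:350];cv2.imwrite("pics/scene0c.png",cv2.resize(t,None,fx=3.2,fy=3.2,interpolation=cv2.INTER_CUBIC))
E
```

```text
(no output)
```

View pics/top0c.png

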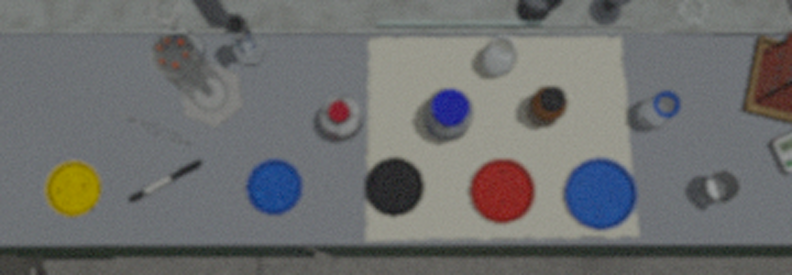

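View pics/scene0c.png

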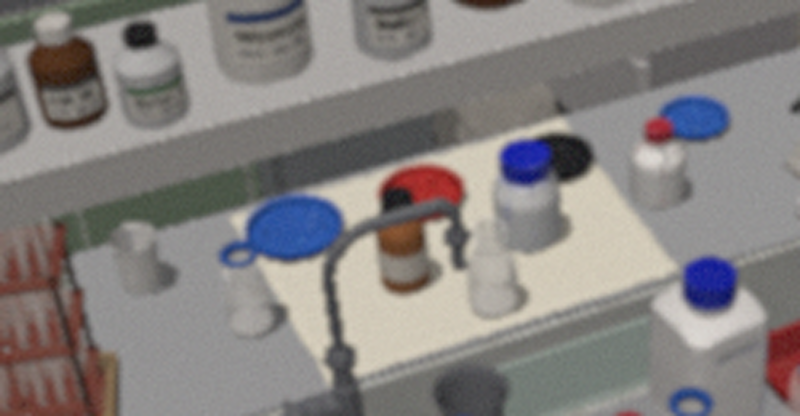

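View pics/top0.png

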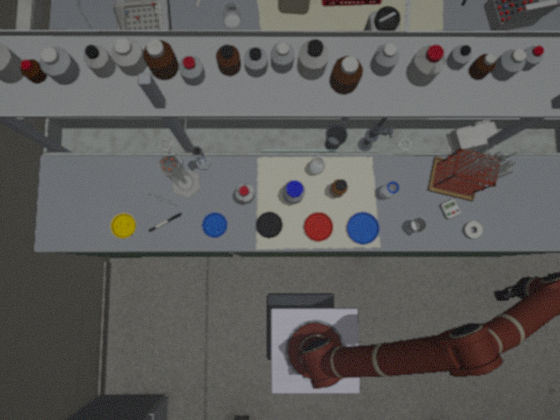

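View pics/scene0.png

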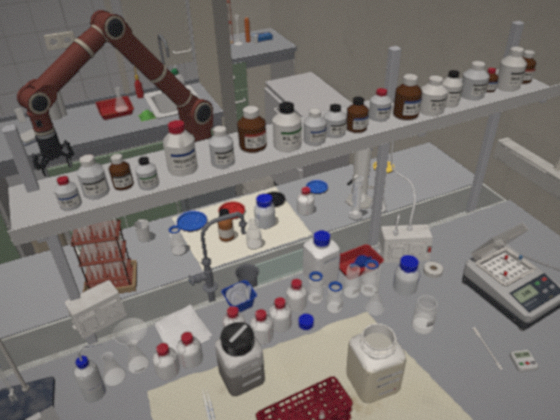

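```bash
python3 - <<'E'
from h import *
c=dict(np.load("top0.npz"));P=cloud(c)
for u in(220,300,380):
    print(u,[(v,*np.round(P[v,u],2)[[0,2]]) for v in range(20,260,12)])
c=dict(np.load("scene0.npz"));P=cloud(c)
for uv in((130,160),(180,165),(240,120),(240,200),(330,170)):print(uv,np.round(P[uv[1],uv[0]],3))
E
```

```text
220 [(20, np.float64(1.29), np.float64(-0.0)), (32, np.float64(0.96), np.float64(0.54)), (44, np.float64(0.93), np.float64(0.51)), (56, np.float64(0.86), np.float64(0.59)), (68, np.float64(0.84), np.float64(0.55)), (80, np.float64(0.82), np.float64(0.52)), (92, np.float64(0.79), np.float64(0.51)), (104, np.float64(0.75), np.float64(0.51)), (116, np.float64(0.72), np.float64(0.51)), (128, np.float64(0.88), np.float64(-0.14)), (140, np.float64(0.82), np.float64(-0.13)), (152, np.float64(0.78), np.float64(-0.15)), (164, np.float64(0.69), np.float64(0.0)), (176, np.float64(0.65), np.float64(-0.0)), (188, np.float64(0.6), np.float64(0.0)), (200, np.float64(0.55), np.float64(0.0)), (212, np.float64(0.51), np.float64(-0.0)), (224, np.float64(0.46), np.float64(0.01)), (236, np.float64(0.42), np.float64(0.0)), (248, np.float64(0.37), np.float64(0.0))]
300 [(20, np.float64(1.29), np.float64(-0.01)), (32, np.float64(0.96), np.float64(0.54)), (44, np.float64(0.93), np.float64(0.52)), (56, np.float64(0.86), np.float64(0.6)), (68, np.float64(0.84), np.float64(0.56)), (80, np.float64(0.83), np.floa
[... 942 characters left out ...]
float64(0.51)), (116, np.float64(0.72), np.float64(0.51)), (128, np.float64(0.8), np.float64(0.13)), (140, np.float64(0.83), np.float64(-0.15)), (152, np.float64(0.78), np.float64(-0.15)), (164, np.float64(0.69), np.float64(-0.01)), (176, np.float64(0.65), np.float64(-0.0)), (188, np.float64(0.59), np.float64(0.02)), (200, np.float64(0.55), np.float64(0.0)), (212, np.float64(0.51), np.float64(-0.01)), (224, np.float64(0.46), np.float64(0.01)), (236, np.float64(0.42), np.float64(-0.01)), (248, np.float64(0.37), np.float64(0.0))]
(130, 160) [ 0.733 -0.385  0.513]
(180, 165) [ 0.892 -0.277  0.556]
(240, 120) [ 0.808 -0.069  0.6  ]
(240, 200) [0.4   0.044 0.005]
(330, 170) [-0.345  0.914 -0.541]
```

```bash
cat >> h.py <<'E'
def onplane(c,uv,z):
    uv=np.atleast_2d(np.array(uv,float));d=np.c_[uv,np.ones(len(uv))]@np.linalg.inv(np.array(c["K"])).T@rot(c).T
    o=np.array(c["xyz"]);return o+d*((z-o[2])/d[:,2])[:,None]
def blob(c,win,cond,z,mn=10):
    u0,v0,u1,v1=win;im=c["pixels"][v0:v1,u0:u1];h=cv2.cvtColor(im,cv2.COLOR_BGR2HSV).astype(int)
    b,g,rr=[im[...,i].astype(int) for i in range(3)]
    m=cond(b,g,rr,h[...,0],h[...,1],h[...,2]).astype(np.uint8)
    n,l,st,ce=cv2.connectedComponentsWithStats(m);i=1+np.argmax(st[1:,4])
    p=np.argwhere(l==i)[:,::-1]+[u0,v0]; cnt=cv2.findContours((l==i).astype(np.uint8),0,1)[0][0]
    ctr=(p.min(0)+p.max(0))/2
    (cx,cy),rad=cv2.minEnclosingCircle(cnt)
    return len(p),np.round(onplane(c,[p.mean(0),ctr,[cx+u0,cy+v0]],z)[:,:2],4).tolist(),p.min(0).tolist(),p.max(0).tolist()
BLUE=lambda b,g,r,h,s,v:(b>r+40)
RED=lambda b,g,r,h,s,v:(r>b+40)
BLK=lambda b,g,r,h,s,v:(v<70)
E
python3 - <<'E'
from h import *
c=dict(np.load("top0.npz"))
for n,w,f,z in [("redcap",(230,175,260,205),RED,.1),("bluecap",(275,175,315,210),BLUE,.115),("collar",(375,175,405,205),BLUE,.105),("ambercap",(325,172,350,188),BLK,.118),
 ("reddish",(298,205,338,246),RED,.01),("bigdish",(340,205,385,250),BLUE,.01),("smalldish",(195,205,235,245),BLUE,.01),("blackdish",(250,205,290,245),BLK,.01)]:
    print(n,blob(c,w,f,z))
E
```

```text
redcap (68, [[0.5736, 0.2574], [0.5745, 0.2575], [0.5734, 0.2574]], [239, 186], [248, 194])
bluecap (230, [[0.5775, 0.0749], [0.5775, 0.0738], [0.5778, 0.0744]], [286, 180], [303, 197])
collar (69, [[0.5841, -0.2821], [0.5848, -0.2815], [0.5845, -0.2822]], [387, 181], [398, 193])
ambercap (81, [[0.5939, -0.0903], [0.5952, -0.0896], [0.5916, -0.0896]], [334, 180], [346, 187])
reddish (660, [[0.4512, -0.0193], [0.4521, -0.0193], [0.4511, -0.0198]], [304, 212], [332, 240])
bigdish (802, [[0.4455, -0.1876], [0.4463, -0.1888], [0.4463, -0.1881]], [347, 212], [379, 243])
smalldish (507, [[0.4578, 0.3712], [0.4579, 0.3718], [0.4579, 0.3713]], [202, 212], [226, 237])
blackdish (499, [[0.4575, 0.1666], [0.4578, 0.1669], [0.4583, 0.1669]], [256, 212], [281, 237])
```

Request:
arm_command([
  [1,0,0,-4,0,0,0.12],
  [1,0,0,-4,0,0,0.12],
  [1,0,0,-4,0,0,0.125],
])

```text
time_s: 1.35
ee_pos: [0.2317, -0.6067, 0.3523]
tool_rot: [-0.001, 1.0, -0.003, -0.0]
wrist_force: [-0.2, -0.4, 0.2]
finger_gap: 0.0854
grip_force: 0.0
```

Request:
arm_command([
  [1,1.8,-3.7,0,0,0,0],
  [1,1.8,-3.7,0,0,0,0],
  [1,1.8,-3.7,0,0,0,0],
  [1,1.8,-3.7,0,0,0,0],
  [1,1.8,-3.7,0,0,0,0],
  [1,1.8,-3.7,0,0,0,0],
  [1,1.8,-3.7,0,0,0,0],
  [1,1.8,-3.7,0,0,0,0],
  [1,1.8,-3.7,0,0,0,0],
  [1,1.8,-3.7,0,0,0,0],
  [1,1.8,-3.7,0,0,0,0],
  [1,1.8,-3.7,0,0,0,0],
  [1,1.8,-3.7,0,0,0,0],
  [1,1.8,-3.7,0,0,0,0],
  [1,1.8,-3.7,0,0,0,0],
])

```text
time_s: 2.6
ee_pos: [0.5025, -0.0504, 0.3518]
tool_rot: [0.0, 1.0, -0.0, 0.0]
wrist_force: [1.2, -0.8, -0.1]
finger_gap: 0.0853
grip_force: 0.0
```

```bash
python3 - <<'E'
from h import *
s=monitor.read_state();print(s["ee_pos"],s["tool_rot"],s["joint_pos"])
c=read_camera("wrist");cv2.imwrite("pics/w1.png",c["pixels"]);np.savez("w1.npz",**c);print(c["xyz"],np.round(rot(c),3).tolist(),c["K"])
E
```

```text
[ 0.50247474 -0.05038595  0.3517682 ] [ 9.33684723e-05  9.99999861e-01 -1.98237979e-04  4.78635206e-04] [ 0.17527394  0.28801022 -0.16144777  1.62922791  0.0486888   1.22731424
 -1.56718916]
[ 0.58728796 -0.04965699  0.49642111] [[-0.001, -0.946, -0.324], [-1.0, 0.001, -0.001], [0.001, 0.324, -0.946]] [[319.13778659   0.         278.76447631]
 [  0.         319.13778659 210.79350833]
 [  0.           0.           1.        ]]
```

View pics/w1.png

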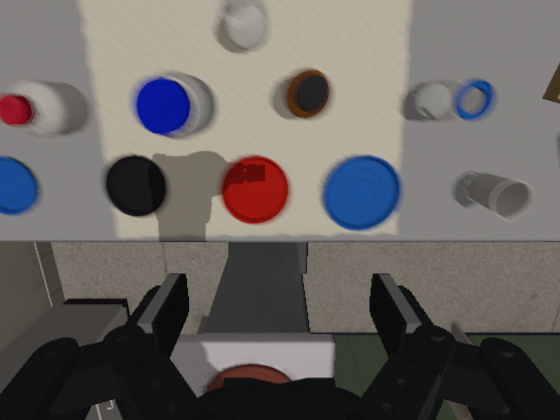

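Wrist view: red cap at (15,110), blue cap (163,106), amber cap (312,94), blue collar (474,100), black dish (136,186), red dish (255,190), larger blue dish (362,192), smaller blue dish (18,186).
Two candidates for the clear bottle: (474,100) has the blue ring and is meant; (243,25) has none and stays. For the small blue dish, the blue one at (18,186) is meant; the yellow one, at (123,225) in the top view, is a look-alike. The enlarged top crop confirms both.

```bash
python3 - <<'E'
from h import *
c=dict(np.load("w1.npz"))
for n,w,f,z in [("redcap",(0,85,45,135),RED,.102),("bluecap",(125,70,200,140),BLUE,.117),("collar",(445,70,505,130),BLUE,.105),("ambercap",(285,70,335,120),lambda b,g,r,h,s,v:(r<55),.12),
 ("reddish",(215,145,295,230),RED,.012),("bigdish",(315,145,410,235),BLUE,.012),("smalldish",(0,145,50,225),BLUE,.012),("blackdish",(95,145,175,225),lambda b,g,r,h,s,v:(v<60),.012)]:
    print(n,blob(c,w,f,z))
E
```

```text
redcap (855, [[0.5784, 0.261], [0.5787, 0.2597], [0.5792, 0.2619]], [0, 94], [31, 125])
bluecap (2520, [[0.5828, 0.0819], [0.5827, 0.0817], [0.5821, 0.0823]], [134, 77], [190, 135])
collar (766, [[0.5896, -0.2771], [0.5894, -0.2765], [0.5894, -0.2771]], [455, 80], [493, 119])
ambercap (868, [[0.596, -0.0857], [0.5962, -0.0853], [0.5965, -0.0854]], [295, 75], [326, 111])
reddish (3952, [[0.4563, -0.0134], [0.4568, -0.0137], [0.4564, -0.0126]], [220, 155], [291, 224])
bigdish (4528, [[0.452, -0.1805], [0.451, -0.1805], [0.4514, -0.1813]], [323, 156], [400, 230])
smalldish (1777, [[0.4606, 0.3609], [0.4637, 0.3558], [0.4645, 0.3688]], [0, 156], [37, 215])
blackdish (2863, [[0.4633, 0.1729], [0.4635, 0.1726], [0.4622, 0.1739]], [106, 156], [166, 215])
```

Request:
arm_command([
  [1,0.82,-3.44,2,0,0,0],
  [1,0.82,-3.44,2,0,0,0],
  [1,0.82,-3.44,2,0,0,0],
  [1,0.82,-3.44,2,0,0,0],
  [1,0.82,-3.44,2,0,0,0],
  [1,0.82,-3.44,2,0,0,0],
  [1,0.82,-3.44,2,0,0,0],
  [1,0.82,-3.44,2,0,0,0],
  [1,0.82,-3.44,2,0,0,0],
  [1,0,0,0,0,0,0],
  [1,0,0,0,0,0,0],
])

```text
time_s: 3.57
ee_pos: [0.5743, 0.2599, 0.1693]
tool_rot: [0.0, 1.0, 0.002, -0.002]
wrist_force: [-0.8, -1.3, 0.8]
finger_gap: 0.0854
grip_force: 0.0
```

```bash
python3 - <<'E'
from h import *
s=monitor.read_state();print(s["ee_pos"],s["tool_rot"])
c=read_camera("wrist");cv2.imwrite("pics/w2.png",c["pixels"]);np.savez("w2.npz",**c);print(c["xyz"])
print(blob(c,(180,60,380,300),RED,.106))
E
```

```text
[0.57431044 0.25989768 0.16926222] [ 1.69264365e-05  9.99995232e-01  2.42201535e-03 -1.91575177e-03]
[0.65980123 0.26104261 0.31350507]
(2102, [[0.5789, 0.2587], [0.579, 0.2585], [0.5791, 0.2589]], [257, 196], [306, 249])
```

View pics/w2.png

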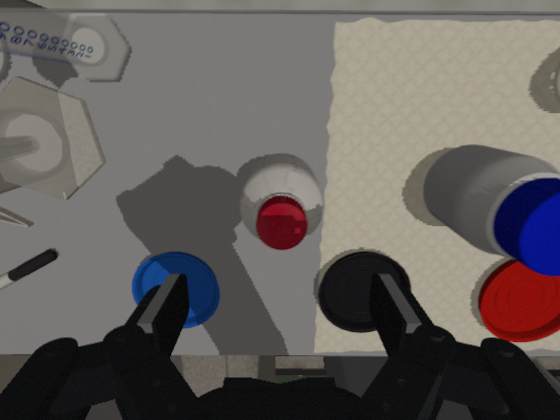

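Request:
arm_command([
  [1,0.3,0.1,3,0,0,0],
  [1,0,0,3,0,0,0],
  [1,0,0,2.6,0,0,0],
  [1,0,0,0,0,0,0],
  [-1,0,0,0,0,0,0],
  [-1,0,0,0,0,0,0],
  [-1,0,0,0,0,0,0],
  [-1,0,0,0,0,0,0],
  [-1,0,0,0,0,0,0],
  [-1,0,0,0,0,0,0],
  [-1,0,0,0,0,0,0],
  [-1,0,0,0,0,0,0],
])

```text
time_s: 4.62
ee_pos: [0.5803, 0.2574, 0.0879]
tool_rot: [-0.001, 1.0, -0.0, 0.002]
wrist_force: [-0.1, 0.1, 6.7]
finger_gap: 0.0342
grip_force: 59.5
```

Request:
arm_command([
  [-1,0,0,-1.5,0,0,0],
  [-1,0,0,-3,0,0,0],
  [-1,0,0,-3.5,0,0,0],
  [-1,0,0,-3.5,0,0,0],
  [-1,-1,2,-2.5,0,0,0],
  [-1,-1.5,3,-1,0,0,0],
  [-1,-1.5,3.3,0,0,0,0],
  [-1,-1.5,3.3,0,0,0,0],
  [-1,-1.5,3.3,0,0,0,0],
  [-1,-1.5,3.3,0,0,0,0],
  [-1,-1.5,3.3,0,0,0,0],
  [-1,-1.4,3,0,0,0,0],
  [-1,-1,2.1,0,0,0,0],
  [-1,0,0,0,0,0,0],
  [-1,0,0,0,0,0,0],
])

```text
time_s: 5.87
ee_pos: [0.4543, -0.0109, 0.2359]
tool_rot: [0.0, 1.0, -0.002, 0.0]
wrist_force: [0.3, 0.5, -1.6]
finger_gap: 0.0344
grip_force: 60.1
```

```bash
python3 - <<'E'
from h import *
s=monitor.read_state();print(s["ee_pos"],s["tool_rot"],s["finger_gap"])
c=read_camera("wrist");cv2.imwrite("pics/w3.png",c["pixels"]);np.savez("w3.npz",**c)
t=read_camera("top");np.savez("t3.npz",**t);cv2.imwrite("pics/t3.png",t["pixels"])
E
```

```text
[ 0.4543314  -0.01094897  0.2358598 ] [ 1.72755369e-04  9.99998282e-01 -1.80039524e-03  4.04666692e-04] 0.034440530451764546
```

View pics/w3.png

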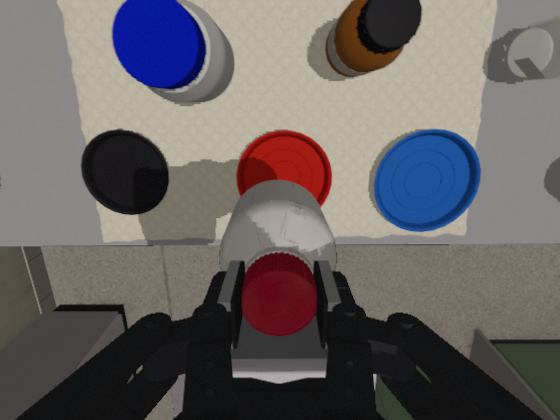

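```bash
cat >> h.py <<'E'
from scipy.optimize import least_squares
def circ(c,win,cond,z,R,loss="soft_l1"):
    """centre of a disc of known radius from the outline of its visible part in win"""
    u0,v0,u1,v1=win;im=c["pixels"][v0:v1,u0:u1];h=cv2.cvtColor(im,cv2.COLOR_BGR2HSV).astype(int)
    b,g,rr=[im[...,i].astype(int) for i in range(3)]
    m=cond(b,g,rr,h[...,0],h[...,1],h[...,2]).astype(np.uint8)
    n,l,st,ce=cv2.connectedComponentsWithStats(m);i=1+np.argmax(st[1:,4])
    k=max(cv2.findContours((l==i).astype(np.uint8),0,1)[0],key=len)[:,0]
    k=k[(k[:,0]>1)&(k[:,1]>1)&(k[:,0]<u1-u0-2)&(k[:,1]<v1-v0-2)]
    P=onplane(c,k+[u0,v0],z)[:,:2]
    f=least_squares(lambda q:np.hypot(*(P-q).T)-R,P.mean(0),loss=loss,f_scale=.001)
    return np.round(f.x,4),len(P),round(float(np.median(np.abs(f.fun)))*1e3,2)
E
python3 - <<'E'
from h import *
c=dict(np.load("w3.npz"))
D=lambda b,g,r,h,s,v:v<60
print("red",circ(c,(225,115,345,200),RED,.016,.0565))
print("big",circ(c,(360,115,495,240),BLUE,.016,.0625))
print("blk",circ(c,(70,115,180,228),D,.016,.051))
print("cap",circ(c,(230,240,330,345),lambda b,g,r,h,s,v:(r>b+30),.2359-.0879+.108,.018))
print("bluecap",circ(c,(105,0,215,100),BLUE,.127,.031))
print("amber",circ(c,(355,0,430,55),lambda b,g,r,h,s,v:(v<60),.130,.02))
t=dict(np.load("top0.npz"))
print("top: red",circ(t,(298,205,338,246),RED,.016,.0565),circ(t,(340,205,385,250),BLUE,.016,.0625),circ(t,(195,205,235,245),BLUE,.014,.0485))
E
```

```text
red (array([ 0.453 , -0.0168]), 249, 0.99)
big (array([ 0.4484, -0.1838]), 294, 1.26)
blk (array([0.4603, 0.1676]), 240, 1.86)
cap (array([ 0.4553, -0.0103]), 235, 2.08)
bluecap (array([0.5792, 0.0749]), 214, 1.05)
amber (array([ 0.5915, -0.0859]), 123, 0.97)
top: red (array([ 0.4514, -0.0179]), 81, 3.65) (array([ 0.4469, -0.1864]), 89, 4.09) (array([0.4577, 0.3705]), 70, 2.54)
```

Request:
arm_command([
  [-1,-0.2,0.6,2,0,0,0],
  [-1,0,0,3.5,0,0,0],
  [-1,0,0,3.5,0,0,0],
  [-1,0,0,2.5,0,0,0],
  [-1,0,0,1.5,0,0,0],
  [-1,0,0,0.6,0,0,0],
  [-1,0,0,0,0,0,0],
])

```text
time_s: 6.55
ee_pos: [0.4527, -0.0141, 0.0982]
tool_rot: [-0.0, 1.0, 0.001, -0.001]
wrist_force: [0.1, -0.2, -0.5]
finger_gap: 0.0345
grip_force: 60.1
```

Request:
arm_command([
  [-1,0,0.2,0.3,0,0,0],
  [-1,0,0,0.15,0,0,0],
  [-1,0,0,0,0,0,0],
])

```text
time_s: 6.8
ee_pos: [0.4536, -0.0176, 0.0956]
tool_rot: [-0.0, 1.0, -0.0, 0.001]
wrist_force: [0.2, 0.1, -0.8]
finger_gap: 0.0346
grip_force: 60.1
```

Request:
arm_command([
  [-1,0,0,0.15,0,0,0],
  [-1,0,0,0.1,0,0,0],
  [-1,0,0,0,0,0,0],
])

```text
time_s: 7.05
ee_pos: [0.4536, -0.0174, 0.094]
tool_rot: [0.0, 1.0, -0.0, 0.001]
wrist_force: [-1.4, 1.6, 9.0]
finger_gap: 0.0345
grip_force: 61.1
```

Request:
arm_command([
  [1,0,0,0,0,0,0],
  [1,0,0,0,0,0,0],
  [1,0,0,0,0,0,0],
  [1,0,0,0,0,0,0],
  [1,0,0,-1,0,0,0],
  [1,0,0,-3.5,0,0,0],
  [1,0,0,-3.9,0,0,0],
  [1,0,0,-3,0,0,0],
  [1,1.5,-1.1,-1,0,0,0],
  [1,3,-2.2,0,0,0,0],
  [1,3,-2.2,0,0,0,0],
  [1,3,-2.2,0,0,0,0],
  [1,2,-1.6,0,0,0,0],
  [1,0,0,0,0,0,0],
  [1,0,0,0,0,0,0],
])

```text
time_s: 8.3
ee_pos: [0.5779, 0.0766, 0.2154]
tool_rot: [-0.0, 1.0, 0.001, -0.001]
wrist_force: [-0.4, -0.3, 0.4]
finger_gap: 0.0857
grip_force: 0.0
```

```bash
python3 - <<'E'
from h import *
s=monitor.read_state();print(s["ee_pos"],s["tool_rot"],s["finger_gap"])
c=read_camera("wrist");cv2.imwrite("pics/w4.png",c["pixels"]);np.savez("w4.npz",**c)
print("cap",blob(c,(200,60,360,350),BLUE,.125),circ(c,(200,60,360,350),BLUE,.125,.031))
E
```

```text
[0.57787909 0.07658124 0.2154103 ] [-1.85161820e-04  9.99999167e-01  1.03750848e-03 -7.44895584e-04] 0.08565482480477667
cap (4842, [[0.5831, 0.0765], [0.5831, 0.0766], [0.5833, 0.0765]], [241, 170], [318, 249]) (array([0.5816, 0.0765]), 221, 0.99)
```

View pics/w4.png

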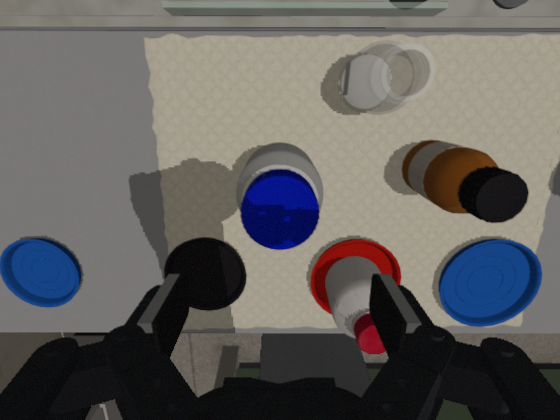

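Request:
arm_command([
  [1,0.2,0,3,0,0,0],
  [1,0,0,3.5,0,0,0],
  [1,0,0,3,0,0,0],
  [1,0,0,2.2,0,0,0],
  [1,0,0,0,0,0,0],
  [-1,0,0,0,0,0,0],
  [-1,0,0,0,0,0,0],
  [-1,0,0,0,0,0,0],
  [-1,0,0,0,0,0,0],
  [-1,0,0,0,0,0,0],
  [-1,0,0,0,0,0,0],
])

```text
time_s: 9.27
ee_pos: [0.5816, 0.0757, 0.1017]
tool_rot: [-0.0, 1.0, -0.0, 0.002]
wrist_force: [-0.3, 0.7, 6.8]
finger_gap: 0.0605
grip_force: 66.0
```

Request:
arm_command([
  [-1,0,0,-1.5,0,0,0],
  [-1,0,0,-3,0,0,0],
  [-1,0,0,-3.5,0,0,0],
  [-1,0,0,-3.5,0,0,0],
  [-1,0,0.5,-3.2,0,0,0],
  [-1,-0.8,1.5,-1.6,0,0,0],
  [-1,-1.5,3,0,0,0,0],
  [-1,-1.7,3.3,0,0,0,0],
  [-1,-1.7,3.3,0,0,0,0],
  [-1,-1.7,3.3,0,0,0,0],
  [-1,-1.7,3.3,0,0,0,0],
  [-1,-1.7,3.3,0,0,0,0],
  [-1,-1.5,2.8,0,0,0,0],
  [-1,-1,1.7,0,0,0,0],
  [-1,0,0,0,0,0,0],
  [-1,0,0,0,0,0,0],
])

```text
time_s: 10.6
ee_pos: [0.4454, -0.1857, 0.2622]
tool_rot: [-0.0, 1.0, -0.002, -0.001]
wrist_force: [-0.0, 0.3, -2.0]
finger_gap: 0.0604
grip_force: 66.0
```

```bash
python3 - <<'E'
from h import *
s=monitor.read_state();print(s["ee_pos"],s["tool_rot"],s["finger_gap"],s["wrist_force"])
c=read_camera("wrist");cv2.imwrite("pics/w5.png",c["pixels"]);np.savez("w5.npz",**c)
print("dish",circ(c,(190,100,370,195),BLUE,.016,.0625))
print("cap",circ(c,(190,230,370,350),BLUE,s["ee_pos"][2]+.025,.031))
E
```

```text
[ 0.44540997 -0.18573406  0.26219611] [-1.09949215e-04  9.99997858e-01 -2.00304204e-03 -5.10379580e-04] 0.06035450128945654 [-0.01648779  0.25023529 -2.00437707]
dish (array([ 0.4463, -0.1839]), 270, 1.34)
cap (array([ 0.4482, -0.185 ]), 240, 1.05)
```

View pics/w5.png

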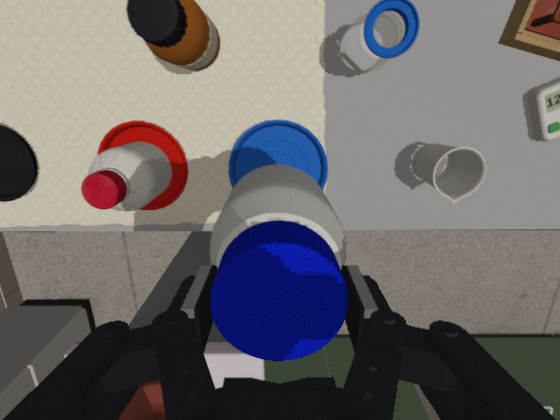

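Request:
arm_command([
  [-1,0.1,-0.1,2,0,0,0],
  [-1,0,0,3.7,0,0,0],
  [-1,0,0,3.7,0,0,0],
  [-1,0,0,3,0,0,0],
  [-1,0,0,1.8,0,0,0],
  [-1,0,0,0.8,0,0,0],
  [-1,0,0,0.2,0,0,0],
  [-1,0,0,0.1,0,0,0],
  [-1,0,0,0,0,0,0],
])

```text
time_s: 11.4
ee_pos: [0.4491, -0.1834, 0.1104]
tool_rot: [0.0, 1.0, 0.0, 0.001]
wrist_force: [0.0, -0.1, -2.6]
finger_gap: 0.0599
grip_force: 65.9
```

Request:
arm_command([
  [-1,-0.3,0,0.2,0,0,0],
  [-1,0,0,0.15,0,0,0],
  [-1,0,0,0.1,0,0,0],
  [-1,0,0,0.1,0,0,0],
  [-1,0,0,0,0,0,0],
])

```text
time_s: 11.82
ee_pos: [0.4453, -0.1837, 0.1057]
tool_rot: [0.0, 1.0, -0.0, 0.001]
wrist_force: [-2.5, 0.8, 9.0]
finger_gap: 0.0602
grip_force: 67.3
```

Request:
arm_command([
  [1,0,0,0,0,0,0],
  [1,0,0,0,0,0,0],
  [1,0,0,0,0,0,0],
  [1,0,0,0,0,0,0],
  [1,0,0,-1,0,0,0],
  [1,0,0,-3,0,0,0],
  [1,0,0,-3.5,0,0,0],
  [1,0,0,-2.5,0,0,0],
  [1,1.5,1,0,0,0,0],
  [1,3.2,2.2,0,0,0,0],
  [1,3.2,2.2,0,0,0,0],
  [1,3.2,2.2,0,0,0,0],
  [1,2.9,1.9,0,0,0,0],
  [1,0,0,0,0,0,0],
  [1,0,0,0,0,0,0],
])

```text
time_s: 13.07
ee_pos: [0.5851, -0.2794, 0.2022]
tool_rot: [-0.0, 1.0, -0.001, -0.001]
wrist_force: [-0.2, 0.3, -0.1]
finger_gap: 0.0852
grip_force: 0.0
```

```bash
python3 - <<'E'
from h import *
s=monitor.read_state();print(s["ee_pos"],s["tool_rot"],s["finger_gap"])
c=read_camera("wrist");cv2.imwrite("pics/w6.png",c["pixels"]);np.savez("w6.npz",**c)
print("collar",blob(c,(200,60,360,320),BLUE,.108),circ(c,(200,60,360,320),BLUE,.108,.022))
E
```

```text
[ 0.58513351 -0.2794209   0.20218473] [-3.79884027e-04  9.99999429e-01 -6.46321515e-04 -7.62192402e-04] 0.08520095905062317
collar (1554, [[0.524, -0.2374], [0.5215, -0.233], [0.5215, -0.23]], [200, 249], [251, 319]) (array([ 0.5206, -0.2312]), 152, 5.96)
```

View pics/w6.png

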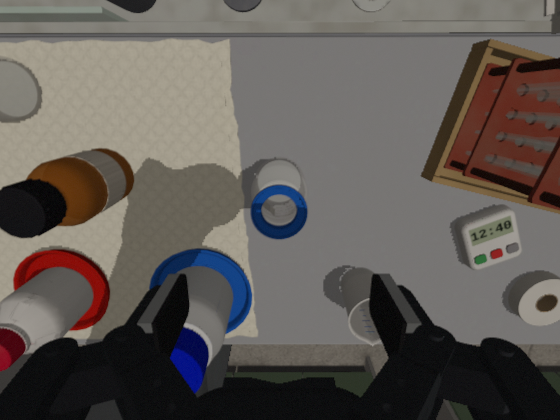

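```bash
python3 - <<'E'
from h import *
c=dict(np.load("w6.npz"))
print(circ(c,(240,175,320,245),BLUE,.109,.022),blob(c,(240,175,320,245),BLUE,.109))
E
```

```text
(array([ 0.5871, -0.2788]), 155, 0.2) (1482, [[0.5871, -0.2789], [0.5877, -0.2787], [0.5879, -0.2787]], [251, 185], [306, 238])
```

Request:
arm_command([
  [1,0.2,0,3,0,0,0],
  [1,0,0,3.7,0,0,0],
  [1,0,0,3.2,0,0,0],
  [1,0,0,2.3,0,0,0],
  [1,0,0,0,0,0,0],
  [-1,0,0,0,0,0,0],
  [-1,0,0,0,0,0,0],
  [-1,0,0,0,0,0,0],
  [-1,0,0,0,0,0,0],
  [-1,0,0,0,0,0,0],
  [-1,0,0,0,0,0,0],
  [-1,0,0,0,0,0,0],
])

```text
time_s: 14.12
ee_pos: [0.5886, -0.2796, 0.0848]
tool_rot: [0.001, 1.0, -0.0, 0.003]
wrist_force: [-0.1, -0.0, 6.6]
finger_gap: 0.0392
grip_force: 60.7
```

Request:
arm_command([
  [-1,0,0,-1.5,0,0,0],
  [-1,0,0,-3,0,0,0],
  [-1,0,0,-3.5,0,0,0],
  [-1,0,0,-3.5,0,0,0],
  [-1,0,0,-3,0,0,0],
  [-1,0,-1,-1.5,0,0,0],
  [-1,-0.4,-2,0,0,0,0],
  [-1,-0.7,-3.5,0,0,0,0],
  [-1,-0.7,-3.8,0,0,0,0],
  [-1,-0.7,-3.8,0,0,0,0],
  [-1,-0.7,-3.8,0,0,0,0],
  [-1,-0.7,-3.8,0,0,0,0],
  [-1,-0.7,-3.8,0,0,0,0],
  [-1,-0.7,-3.8,0,0,0,0],
  [-1,-0.7,-3.8,0,0,0,0],
  [-1,-0.7,-3.8,0,0,0,0],
  [-1,-0.7,-3.8,0,0,0,0],
  [-1,-0.7,-3.8,0,0,0,0],
  [-1,-0.7,-3.8,0,0,0,0],
])

```text
time_s: 15.7
ee_pos: [0.4978, 0.2059, 0.2422]
tool_rot: [0.0, 1.0, -0.0, 0.0]
wrist_force: [0.8, 0.6, -2.4]
finger_gap: 0.0389
grip_force: 61.0
```

Request:
arm_command([
  [-1,-0.9,-3.8,0,0,0,0],
  [-1,-0.9,-3.8,0,0,0,0],
  [-1,-0.9,-3.8,0,0,0,0],
  [-1,-0.8,-3.2,0,0,0,0],
  [-1,-0.5,-1.9,0,0,0,0],
  [-1,0,0,0,0,0,0],
  [-1,0,0,0,0,0,0],
])

```text
time_s: 16.28
ee_pos: [0.4575, 0.3705, 0.2417]
tool_rot: [0.0, 1.0, 0.002, -0.0]
wrist_force: [0.5, -1.0, -1.6]
finger_gap: 0.039
grip_force: 61.1
```

```bash
python3 - <<'E'
from h import *
s=monitor.read_state();print(s["ee_pos"],s["tool_rot"],s["finger_gap"],s["wrist_force"])
c=read_camera("wrist");cv2.imwrite("pics/w7.png",c["pixels"]);np.savez("w7.npz",**c)
z=s["ee_pos"][2]
print("dish",circ(c,(200,100,360,190),BLUE,.014,.0485),blob(c,(200,100,360,190),BLUE,.014)[2:])
print("collar",circ(c,(220,250,340,350),BLUE,z+.025,.022),blob(c,(220,250,340,350),BLUE,z+.025))
E
```

```text
[0.45750304 0.37051259 0.24165349] [ 1.68727083e-04  9.99998448e-01  1.70035078e-03 -4.28502151e-04] 0.03898892609821052 [ 0.46366465 -0.98883275 -1.56275186]
dish (array([0.4596, 0.3723]), 144, 0.48) ([238, 133], [317, 189])
collar (array([0.4578, 0.3711]), 270, 0.65) (4622, [[0.4576, 0.371], [0.4591, 0.3711], [0.4588, 0.3711]], [234, 258], [324, 346])
```

View pics/w7.png

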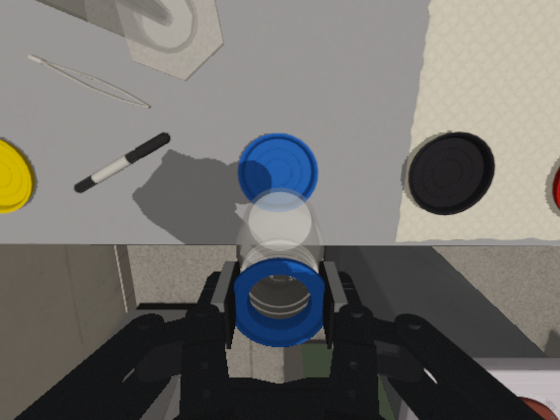

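Request:
arm_command([
  [-1,0.1,-0.1,2,0,0,0],
  [-1,0,0,3.7,0,0,0],
  [-1,0,0,3.7,0,0,0],
  [-1,0,0,3,0,0,0],
  [-1,0,0,1.6,0,0,0],
  [-1,0,0,0.6,0,0,0],
  [-1,0,0,0.2,0,0,0],
  [-1,0,0,0,0,0,0],
])

```text
time_s: 17.0
ee_pos: [0.461, 0.3696, 0.0945]
tool_rot: [-0.0, 1.0, -0.001, 0.001]
wrist_force: [-0.4, 0.9, -1.6]
finger_gap: 0.0395
grip_force: 61.1
```

Request:
arm_command([
  [-1,-0.1,-0.1,0.2,0,0,0],
  [-1,0,0,0.2,0,0,0],
  [-1,0,0,0.1,0,0,0],
  [-1,0,0,0.1,0,0,0],
  [-1,0,0,0,0,0,0],
])

```text
time_s: 17.42
ee_pos: [0.4593, 0.3717, 0.0888]
tool_rot: [-0.0, 1.0, -0.0, 0.001]
wrist_force: [-0.2, -1.0, 2.6]
finger_gap: 0.0392
grip_force: 61.4
```

Request:
arm_command([
  [1,0,0,0,0,0,0],
  [1,0,0,0,0,0,0],
  [1,0,0,0,0,0,0],
  [1,0,0,0,0,0,0],
  [1,0,0,-1,0,0,0],
  [1,0,0,-3,0,0,0],
  [1,0,0,-3.7,0,0,0],
  [1,0,0,-3.3,0,0,0],
  [1,0.5,2,-2,0,0,0],
  [1,1.1,3.8,0,0,0,0],
  [1,1.1,3.8,0,0,0,0],
  [1,1.1,3.8,0,0,0,0],
  [1,1.1,3.8,0,0,0,0],
  [1,1.1,3.8,0,0,0,0],
  [1,1.1,3.8,0,0,0,0],
  [1,1.1,3.8,0,0,0,0],
  [1,1.1,3.8,0,0,0,0],
  [1,1.1,3.8,0,0,0,0],
  [1,1.1,3.8,0,0,0,0],
  [1,1.1,3.8,0,0,0,0],
])

```text
time_s: 19.08
ee_pos: [0.5851, -0.0686, 0.2188]
tool_rot: [-0.0, 1.0, -0.0, 0.001]
wrist_force: [0.7, 0.1, 0.8]
finger_gap: 0.0852
grip_force: 0.0
```

Request:
arm_command([
  [1,0.7,2.2,0,0,0,0],
  [1,0,0,0,0,0,0],
  [1,0,0,0,0,0,0],
])

```text
time_s: 19.33
ee_pos: [0.5918, -0.0908, 0.2182]
tool_rot: [0.0, 1.0, -0.002, 0.0]
wrist_force: [-0.6, 0.7, -0.4]
finger_gap: 0.0855
grip_force: 0.0
```

```bash
python3 - <<'E'
from h import *
s=monitor.read_state();print(s["ee_pos"],s["tool_rot"],s["finger_gap"])
c=read_camera("wrist");cv2.imwrite("pics/w8.png",c["pixels"]);np.savez("w8.npz",**c)
D=lambda b,g,r,h,s,v:v<60
print(circ(c,(235,165,325,265),D,.130,.02),blob(c,(235,165,325,265),D,.130))
E
```

```text
[ 0.59178801 -0.09083909  0.21819883] [ 1.65171172e-04  9.99997502e-01 -2.22362934e-03  1.54589391e-04] 0.0854609238423286
(array([ 0.5977, -0.0895]), 153, 0.9) (2222, [[0.5982, -0.0895], [0.5983, -0.0894], [0.5983, -0.0898]], [251, 182], [304, 236])
```

View pics/w8.png

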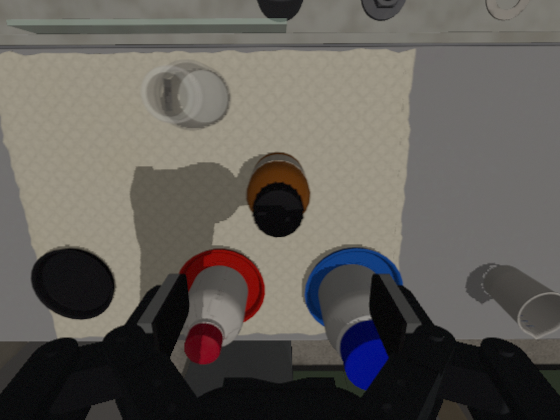

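Request:
arm_command([
  [1,0.4,-0.1,3,0,0,0],
  [1,0,0,3.5,0,0,0],
  [1,0,0,3,0,0,0],
  [1,0,0,2,0,0,0],
  [1,0,0,0,0,0,0],
  [-1,0,0,0,0,0,0],
  [-1,0,0,0,0,0,0],
  [-1,0,0,0,0,0,0],
  [-1,0,0,0,0,0,0],
  [-1,0,0,0,0,0,0],
  [-1,0,0,0,0,0,0],
  [-1,0,0,0,0,0,0],
])

```text
time_s: 20.38
ee_pos: [0.5974, -0.0879, 0.1051]
tool_rot: [0.0, 1.0, -0.0, 0.002]
wrist_force: [-0.9, -0.6, 6.8]
finger_gap: 0.0382
grip_force: 60.0
```

Request:
arm_command([
  [-1,0,0,-1.5,0,0,0],
  [-1,0,0,-3,0,0,0],
  [-1,0,0,-3.5,0,0,0],
  [-1,0,0,-3.5,0,0,0],
  [-1,0,-1,-2.5,0,0,0],
  [-1,-0.7,-2,-1,0,0,0],
  [-1,-1.7,-3.2,0,0,0,0],
  [-1,-1.7,-3.2,0,0,0,0],
  [-1,-1.7,-3.2,0,0,0,0],
  [-1,-1.7,-3.2,0,0,0,0],
  [-1,-1.7,-3.2,0,0,0,0],
  [-1,-1.7,-3.2,0,0,0,0],
  [-1,-1.7,-2.3,0,0,0,0],
  [-1,-1.1,-1.2,0,0,0,0],
  [-1,0,0,0,0,0,0],
  [-1,0,0,0,0,0,0],
])

```text
time_s: 21.72
ee_pos: [0.4583, 0.1698, 0.2531]
tool_rot: [0.0, 1.0, 0.001, 0.0]
wrist_force: [0.0, -1.0, -1.5]
finger_gap: 0.0382
grip_force: 60.8
```

```bash
python3 - <<'E'
from h import *
s=monitor.read_state();print(s["ee_pos"],s["tool_rot"],s["finger_gap"],s["wrist_force"])
c=read_camera("wrist");cv2.imwrite("pics/w9.png",c["pixels"]);np.savez("w9.npz",**c)
z=s["ee_pos"][2]
D=lambda b,g,r,h,s,v:v<60
print("dish",circ(c,(200,100,360,175),D,.016,.051),blob(c,(200,100,360,175),D,.016)[2:])
E
```

```text
[0.45825964 0.16979007 0.25311295] [1.41848801e-04 9.99999337e-01 1.12456061e-03 2.02597316e-04] 0.03820807022809839 [ 0.02791214 -1.02725567 -1.45264637]
dish (array([0.4581, 0.1676]), 115, 0.46) ([240, 132], [321, 174])
```

View pics/w9.png

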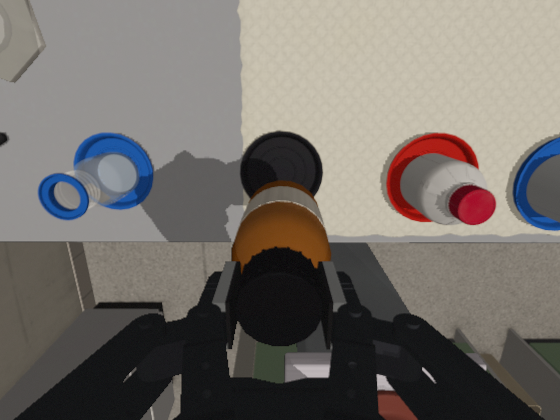

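Request:
arm_command([
  [-1,0,0.2,2,0,0,0],
  [-1,0,0,3.7,0,0,0],
  [-1,0,0,3.5,0,0,0],
  [-1,0,0,2.7,0,0,0],
  [-1,0,0,1.3,0,0,0],
  [-1,0,0,0.6,0,0,0],
  [-1,0,0,0,0,0,0],
])

```text
time_s: 22.35
ee_pos: [0.4592, 0.1656, 0.1136]
tool_rot: [0.001, 1.0, -0.001, -0.001]
wrist_force: [-0.6, -0.0, -1.8]
finger_gap: 0.0384
grip_force: 60.8
```

Request:
arm_command([
  [-1,0,-0.1,0.2,0,0,0],
  [-1,0,0,0.2,0,0,0],
  [-1,0,0,0.1,0,0,0],
  [-1,0,0,0,0,0,0],
  [-1,0,0,0,0,0,0],
])

```text
time_s: 22.77
ee_pos: [0.4592, 0.1685, 0.1104]
tool_rot: [-0.0, 1.0, -0.0, 0.001]
wrist_force: [-0.3, 0.5, -0.9]
finger_gap: 0.0383
grip_force: 60.8
```

Request:
arm_command([
  [-1,0,0,0.1,0,0,0],
  [-1,0,0,0.1,0,0,0],
  [-1,0,0,0,0,0,0],
])

```text
time_s: 23.02
ee_pos: [0.4597, 0.1685, 0.1091]
tool_rot: [-0.0, 1.0, -0.0, 0.001]
wrist_force: [-1.9, -0.6, 6.7]
finger_gap: 0.0383
grip_force: 61.8
```

Request:
arm_command([
  [1,0,0,0,0,0,0],
  [1,0,0,0,0,0,0],
  [1,0,0,0,0,0,0],
  [1,0,0,0,0,0,0],
  [1,0,0,-1,0,0,0],
  [1,0,0,-3,0,0,0],
  [1,0,0,-3.7,0,0,0],
  [1,0,0,-4,0,0,0],
  [1,0,0,-4,0,0,0],
  [1,0,0,-4,0,0,0],
  [1,0,0,-4,0,0,0],
  [1,0,2,-2,0,0,0],
  [1,0,3.5,0,0,0,0],
  [1,0,2.5,0,0,0,0],
  [1,0,0,0,0,0,0],
  [1,0,0,0,0,0,0],
])

```text
time_s: 24.35
ee_pos: [0.4587, 0.0868, 0.3648]
tool_rot: [0.0, 1.0, -0.002, -0.0]
wrist_force: [0.3, -0.4, -0.0]
finger_gap: 0.0858
grip_force: 0.0
```

```bash
python3 - <<'E'
from h import *
s=monitor.read_state();print(s["ee_pos"],s["finger_gap"])
c=read_camera("wrist");np.savez("w10.npz",**c)
t=read_camera("scene");np.savez("s10.npz",**t)
e=cv2.resize(t["pixels"][165:265,120:340],None,fx=2.5,fy=2.5,interpolation=cv2.INTER_CUBIC)
o=np.zeros((250+360,560,3),np.uint8);o[:250,:550]=e;o[250:]=c["pixels"][:360];o=o[:600];cv2.imwrite("pics/f.png",o)
E
```

```text
[0.45870131 0.08680038 0.36477203] 0.08579035779713301
```

View pics/f.png

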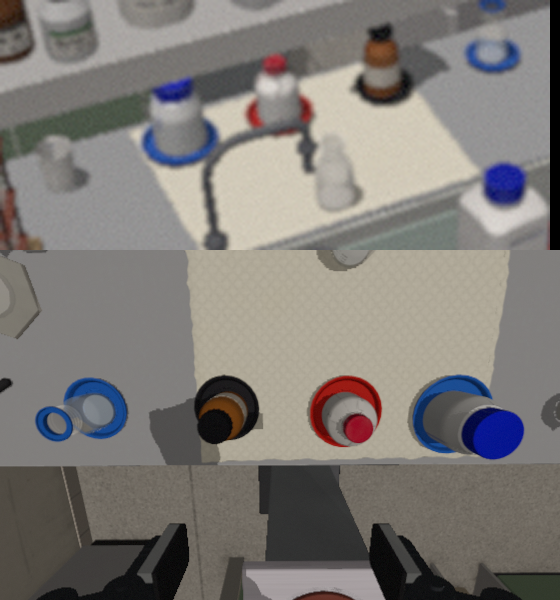

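All four bottles stand in their dishes: wrist half of the picture, small blue (95,408), black (227,408), red (346,410), large blue (455,413). One numeric centring check follows.

```bash
python3 - <<'E'
from h import *
c=dict(np.load("w10.npz"))
D=lambda b,g,r,h,s,v:v<60
print("red cap",circ(c,(340,160,378,196),lambda b,g,r,h,s,v:(r>b+60),.114,.018),"dish",circ(c,(300,115,390,155),RED,.016,.0565))
print("blue cap",circ(c,(465,155,530,212),BLUE,.131,.031),"dish",circ(c,(405,115,500,150),BLUE,.016,.0625))
print("collar",circ(c,(33,150,75,195),BLUE,.113,.022),"dish",circ(c,(60,120,132,158),BLUE,.014,.0485))
print("amber",circ(c,(190,155,235,197),D,.134,.02),"dish",circ(c,(190,120,265,150),D,.016,.051))
E
```

```text
red cap (array([ 0.4498, -0.0141]), 76, 1.0) dish (array([ 0.4513, -0.0165]), 131, 1.4)
blue cap (array([ 0.4465, -0.1781]), 135, 1.2) dish (array([ 0.4448, -0.1828]), 137, 1.86)
collar (array([0.458 , 0.3714]), 102, 0.41) dish (array([0.4574, 0.3718]), 136, 1.76)
amber (array([0.4592, 0.165 ]), 121, 1.2) dish (array([0.4564, 0.1683]), 101, 1.27)
```

All within about 5 mm of the dish centres, upright and released.

```bash
python3 -c "
from bench import job
print(job.job_done())"
```

```text
the job is handed in; nothing more can be done
None
```

All four bottles stand upright in their own dishes, each within about 5 mm of the centre; the beaker and open bottle were not touched, the gripper is open and clear, and the job was handed in at about 24.5 s.

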